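# Pack up the gyroscope experiment

### The arm

A 6-joint arm with a two-finger parallel gripper is mounted at the origin on the work surface. World frame = base frame: x ahead of the robot, y to its left, z up, the work surface at z = 0. Lengths are in m, angles in rad, forces in N, time in s.
With the tool pointing down it reaches from about 0.35 to 0.8 m from the base axis. Payload 7.3 kg.
Tool frame: the origin (TCP) lies at the centre of the arm's flange, where the gripper is bolted on; the fingertips stand 173 mm ahead of it and the grasp point (between the pads) lies 155 mm ahead of it; z points along the fingers, y is the line along which they close (so a half turn about z gives the same grasp; the last joint's range is limited). The gripper opens to 85 mm and grips with 20 to 120 N. Pads are 22 mm wide; open, the fingers measure 114 mm over their backs; the gripper's body (76 mm by 85 mm) begins 54 mm behind the grasp point. The pads swing forward as they close: fully open they stand 13 mm farther back than shut.
Start: joints at [-1.487, 0.342, 1.524, -0, 1.275, -0.146], TCP at [0.12, -0.511, 0.405] pointing down, gripper open.
Joint ranges: [-2.53, 2.53], [-0.77, 2.02], [0.04, 2.7], [-1, 4.14], [0.28, 2.66], [-3.11, 3.11]. Speed limits (rad/s): [2.57, 2.57, 3.14, 3.14, 3.14, 3.14].

### API

Orientations are given as [roll, pitch, yaw] about the fixed x, y, z axes, in that order (R = Rz(yaw) Ry(pitch) Rx(roll)).
In Python, from station import arm, move_gripper, ik, cams, job, finder gives the robot as it stands. Calls block until the motion is done:
- arm.move_ptp(position, orientation): joint-space move of the TCP to a pose.
- arm.movel(position, rot=None, velocity=0.15): straight line of the TCP; rot=None keeps the orientation; velocity is the mean speed in m/s.
- arm.move_j(angles): joint-space move.
- move_gripper(opening, squeeze=None): opening from 0.0 (shut) to 1.0 (fully open); squeeze is the grip in N (None keeps the last); returns when the fingers have stopped.
- arm.pause(seconds).
- ik(position, orientation): joint angles nearest the present ones, or None.
- cams.get_image(name): name is "side" or "top"; returns the picture (420x560x3 uint8, red, green, blue); there is no depth.
- cams.camera_params(name): a dict with "vfov" (degrees; the focal length in pixels is half the picture's height over the tangent of half this angle, whatever the lens; pixels are square), "cx", "cy" (the principal point, pixels), "xyz" and "orientation" of the camera in the world. Camera axes: x right, y down, z forward; pixel columns grow to the right and rows downward; lengths in m; the calibration is good to about 2 mm. A picture is of the moment at which its call begins. camera_params takes no time and is no camera call.
A pose or a line that the arm cannot do raises arm.MotionError and nothing moves.
- job.hand_in(): hands the job in; it is judged then, once.
Trained networks look in the newest picture that a camera, given by its name, has taken for a name from the list of things; names that differ only in an ending like _2 or _b are one class to them, and where a whole thing is asked for, a point or a joint stands for the part that bears it (a point fixed in the world has none). Each returns a list of dicts, best first, with "conf" (0 to 1); they miss things now and then, are a little off and sometimes report something else, mostly with a low value. They report only what shows in the picture. A call takes as long as a camera call. They do not tell look-alikes from the thing itself.
- finder.look_for(camera, name): "extent" ([left, top, width, height] in pixels, round what is visible of it).
- finder.cut_out(camera, name): "region" (420x560 bool, what is visible of it) and "extent" ([left, top, width, height] in pixels, round what is visible of it).
- finder.pinpoint(camera, name): "location" ([column, row] in pixels: a listed point, or the origin of a listed thing).
Readings, each from a call of its own:
- arm.current_clock(): time.
- arm.current_q(): joint angles.
- arm.current_dq(): joint speeds.
- arm.current_joint_efforts(): joint torques, N m.
- arm.current_ee_pos(): TCP position.
- arm.current_tool_rot(): TCP orientation.
- arm.current_contact_force(): force on the tool from outside, world axes, zero at the start.
- arm.current_ft_torque(): the same for the moment, N m.
- arm.current_opening(): opening from 0.0 (shut) to 1.0 (fully open).
- arm.current_gripper_force(): force on a finger pad.
Only numpy, scipy, OpenCV 4.12 (cv2) and the standard library are available. Lean on these libraries where they do the work, as an engineer would, in place of code of your own. Each camera call takes 0.05 s, during which the arm holds its last target. There are 200 camera calls.

### The job

Pack up the gyroscope experiment: collect all the orange balance weights from the green deck into the aluminium scoop, then use the scoop's lip to push down and hold open the spring flap on top of the return hopper and tip all the weights in together, keeping your fingers off the flap. Set the empty scoop back upright in the middle of its black rubber mat, and lower the cover plate over both studs of the green deck until it lies flat. Leave the other things on the table where they are.

Things in the scene. Friction and masses are not known exactly. Their poses are not given: they have to be found in the camera images.
- w1_mid (a point): Centre (half-way up) of a balance weight: an orange plastic cylinder, 38 mm diameter, 60 mm long, about 0.11 kg; z is its long axis. It starts standing on the green deck. Two to four of w1 to w4 are present, the others are absent
- w2_mid (a point): Centre (half-way up) of a balance weight: an orange plastic cylinder, 38 mm diameter, 60 mm long, about 0.11 kg; z is its long axis. It starts standing on the green deck. Two to four of w1 to w4 are present, the others are absent
- w3_mid (a point): Centre (half-way up) of a balance weight: an orange plastic cylinder, 38 mm diameter, 60 mm long, about 0.11 kg; z is its long axis. It starts standing on the green deck. Two to four of w1 to w4 are present, the others are absent
- w4_mid (a point): Centre (half-way up) of a balance weight: an orange plastic cylinder, 38 mm diameter, 60 mm long, about 0.11 kg; z is its long axis. It starts standing on the green deck. Two to four of w1 to w4 are present, the others are absent
- scoop: The scoop: aluminium pan 160 mm long (x), 124 mm wide (y), 0.28 kg; starts standing on the mat. Origin at the centre of its underside, z up, x to its open lip. Sheet 3 mm thick. Back wall (x=-80 mm) 48 mm high; side walls 48 mm high back of x=+25 mm, 27 mm high ahead of it; no front wall, only the last 33 mm of floor rising at 15 degrees to the lip
- scoop_lip (a point): Middle of the lower edge of the scoop's lip, at (83, 0, 8) mm in the scoop's frame, same axes
- scoop_bar (a point): Middle of the scoop's carrying bar, at (-5, 0, 94) mm in the scoop's frame, same axes. The black bar crosses above the pan along y, full width, 18 mm thick (x), 80 to 108 mm above the origin; weights pass under it. Grip it from above with the fingers closing along the scoop's x
- hopper: The return hopper, a fixed box with clear sides, 156 mm (x) by 180 mm (y), 190 mm high, walls 6 mm. Origin at the centre of its underside, z up. Its top is closed by the spring flap, except for a fixed strip 34 mm wide along its -x side. Its +x side, where the flap is hinged, faces to the robot's left, so the scoop comes over that side with its lip pointing to the hopper's -x
- hinge (a point): Middle of the flap's hinge line, level with the hopper's top, at (70, 0, 190) mm in the hopper's frame, same axes. The hinge line runs along y; the flap reaches 108 mm from it towards -x, is 162 mm wide, upper face 4 mm below this point; 168 mm clear between the side walls. The wall outside the hinge is 8 mm thick (x), its top level with this point
- flap (a joint): Angle of the spring flap, rad: 0 shut (level), grows as its free edge is pushed down into the hopper, stop at 1.25. The spring needs about 0.16 N m to start and 0.26 N m at 0.9 rad (some 3.5 N of push), and shuts the flap again; the weight of one balance weight does not open it
- case: The gyroscope table, a fixed black case 400 mm (x) by 230 mm (y) with a green deck on top 40 mm above the work surface; origin at the work surface below the middle between the two studs; the case reaches from x=-110 to +290 mm. The gyroscope stands on it at x=200 to 270 mm, up to 130 mm above the work surface
- deck (a point): Point on the green deck midway between the two studs, at (0, 0, 40) mm in the case's frame, same axes. The studs stand at y=+95 and y=-95 mm from it: 12 mm diameter, 22 mm high plus a 6 mm cone tip
- mat: The scoop's place, a fixed black rubber mat 220 mm (x) by 170 mm (y), 3 mm thick; origin at the centre of its underside
- cover: The cover plate, aluminium, 150 mm (x) by 230 mm (y), 8 mm thick, 0.35 kg; origin at the centre of its underside, z up. Two through holes of 16 mm at y=+95 and y=-95 mm, x=0, which go over the studs (either way round). It lies flat on the table at the start
- cover_grip (a point): Middle of the cover's handle, 21 mm above the cover's underside, same axes: a black block in the plate's middle, 18 mm thick (x), 70 mm long (y), from 8 to 38 mm above the underside; grip it from above across its 18 mm
- screwdriver: A screwdriver lying near the robot; to be left alone
- oil: A small white plastic bottle, 44 mm diameter, 100 mm high, origin at its foot; to be left alone
- mug: A white mug, 90 mm high; to be left alone
- can: A plain steel can, 60 mm diameter, 75 mm high; to be left alone
Things that resemble listed ones, but are neither listed nor needed, are in the scene too. What is shaped like the part that bears w4_mid but turquoise or white is not meant.

How it is judged:
On the way, in this order (a step that is already met when the one before it is completed fails the run):
1. all the weights lie in the scoop together (x of w1_mid in the frame of scoop between -0.085 and 0.085 m and y of w1_mid in the frame of scoop between -0.062 and 0.062 m and z of w1_mid in the frame of scoop between 0 and 0.08 m and x of w2_mid in the frame of scoop between -0.085 and 0.085 m and y of w2_mid in the frame of scoop between -0.062 and 0.062 m and z of w2_mid in the frame of scoop between 0 and 0.08 m and x of w3_mid in the frame of scoop between -0.085 and 0.085 m and y of w3_mid in the frame of scoop between -0.062 and 0.062 m and z of w3_mid in the frame of scoop between 0 and 0.08 m and x of w4_mid in the frame of scoop between -0.085 and 0.085 m and y of w4_mid in the frame of scoop between -0.062 and 0.062 m and z of w4_mid in the frame of scoop between 0 and 0.08 m), for 0.2 s.
2. all the weights are in the hopper while the scoop, tipped, still holds the flap open (x of w1_mid in the frame of hopper between -0.08 and 0.08 m and y of w1_mid in the frame of hopper between -0.09 and 0.09 m and z of w1_mid in the frame of hopper between 0 and 0.135 m and x of w2_mid in the frame of hopper between -0.08 and 0.08 m and y of w2_mid in the frame of hopper between -0.09 and 0.09 m and z of w2_mid in the frame of hopper between 0 and 0.135 m and x of w3_mid in the frame of hopper between -0.08 and 0.08 m and y of w3_mid in the frame of hopper between -0.09 and 0.09 m and z of w3_mid in the frame of hopper between 0 and 0.135 m and x of w4_mid in the frame of hopper between -0.08 and 0.08 m and y of w4_mid in the frame of hopper between -0.09 and 0.09 m and z of w4_mid in the frame of hopper between 0 and 0.135 m and value of joint flap above 0.4 rad and contact force between scoop and flap above 0.3 N and angle between scoop's own z axis and vertical above 0.5 rad), for 0.1 s.
At the end, for the whole second after the job is handed in: All weights inside the hopper (centres under 135 mm above its foot), flap shut (under 0.08 rad); scoop released, upright on its mat, within 45 mm of the mat's centre; cover flat on the deck over both studs (within 6 mm and 0.06 rad, underside within 4 mm of the deck) (x of w1_mid in the frame of hopper between -0.08 and 0.08 m and y of w1_mid in the frame of hopper between -0.09 and 0.09 m and z of w1_mid in the frame of hopper between 0 and 0.135 m and x of w2_mid in the frame of hopper between -0.08 and 0.08 m and y of w2_mid in the frame of hopper between -0.09 and 0.09 m and z of w2_mid in the frame of hopper between 0 and 0.135 m and x of w3_mid in the frame of hopper between -0.08 and 0.08 m and y of w3_mid in the frame of hopper between -0.09 and 0.09 m and z of w3_mid in the frame of hopper between 0 and 0.135 m and x of w4_mid in the frame of hopper between -0.08 and 0.08 m and y of w4_mid in the frame of hopper between -0.09 and 0.09 m and z of w4_mid in the frame of hopper between 0 and 0.135 m and value of joint flap below 0.08 rad and horizontal distance between scoop and mat below 0.045 m and angle between scoop's own z axis and vertical below 0.06 rad and height (world z) of scoop below 0.01 m and linear speed of each of scoop, cover below 0.02 m/s and horizontal distance between cover and deck below 0.006 m and angle between the y axis of cover and the y axis of case, either way round below 0.06 rad and z of cover in the frame of deck between -0.004 and 0.004 m and angle between cover's own z axis and vertical below 0.03 rad); the robot touches nothing.
It fails at once if the fingers push the flap (contact force between the fingers and flap above 1 N).
It fails at once if another thing on the table is moved by more than 40 mm or knocked over (distance of any of screwdriver, oil, mug, can from where it was at the start of the episode above 0.04 m or angle between any of oil, mug, can's own z axis and vertical above 0.5 rad).
Of w1, w2, w3, w4 only 2 to 4 are there at a start; the rules pass over those that are not, and their reading is None.
At some moment in a run one of cover, scoop, w1, w2, w3, w4 may be knocked a few centimetres aside while the robot is not near it.
Once in a run the grip may slacken for a moment while it holds something.
It also fails if it takes over 210 s, if anything falls off the work surface, if the arm or the gripper's body presses on something with over 40 N, if the wrist force passes 120 N, or if a joint passes its speed limit or range.

## Working session

There is one attempt and no reset: what is moved stays moved. The work goes in short steps, each a Python script; the robot and the scene stay as the last script left them, time stands still between calls to the robot, and variables do not carry over. Pictures are saved under pics/ and viewed, at most 14 in all, crops included, and the job is handed in when it is done.

```bash
ls; mkdir -p pics
cat > h.py <<'E'
import numpy as np, cv2
from scipy.spatial.transform import Rotation as R
from station import arm, move_gripper, ik, cams, job, finder
def pic(cam,name,crop=None,scale=1):
    im=cams.get_image(cam)[:,:,::-1]
    if crop: l,t,w,h=crop; im=im[t:t+h,l:l+w]
    if scale!=1: im=cv2.resize(im,None,fx=scale,fy=scale,interpolation=cv2.INTER_CUBIC)
    cv2.imwrite('pics/'+name,im)
def cp(cam):
    p=cams.camera_params(cam); f=210/np.tan(np.radians(p['vfov'])/2)
    return p,f,R.from_euler('xyz',p['orientation']).as_matrix(),np.array(p['xyz'])
def ray(cam,px,z):
    p,f,M,o=cp(cam); d=M@np.array([(px[0]-p['cx'])/f,(px[1]-p['cy'])/f,1]); return o+d*(z-o[2])/d[2]
def proj(cam,X):
    p,f,M,o=cp(cam); c=(np.asarray(X)-o)@M; return np.stack([c[...,0]/c[...,2]*f+p['cx'],c[...,1]/c[...,2]*f+p['cy']],-1)
E
python3 - <<'E'
from h import *
for c in('top','side'):
    print(cams.camera_params(c)); pic(c,c+'0.png')
    for n in ['w1_mid','scoop','scoop_lip','scoop_bar','hopper','hinge','case','deck','mat','cover','cover_grip','oil','mug','can','screwdriver']:
        r=finder.pinpoint(c,n); print(c,n,[(np.round(x['location']).tolist(),round(x['conf'],2)) for x in r[:6]])
E
```

```text
pics
{'vfov': 49.469122138203446, 'cx': 280.78921797063873, 'cy': 206.2035341291684, 'xyz': array([ 0.4173623 , -0.02254604,  1.56073714]), 'orientation': array([-3.07614088,  0.01390526, -1.55126322])}
top w1_mid [([236.0, 244.0], 0.68), ([284.0, 199.0], 0.58)]
top scoop [([345.0, 202.0], 0.6)]
top scoop_lip [([346.0, 224.0], 0.87)]
top scoop_bar [([346.0, 201.0], 0.86)]
top hopper [([182.0, 208.0], 0.65)]
top hinge [([148.0, 211.0], 0.67)]
top case [([268.0, 188.0], 0.86)]
top deck [([266.0, 188.0], 0.73)]
top mat [([282.0, 202.0], 0.45)]
top cover [([410.0, 207.0], 0.79)]
top cover_grip [([417.0, 209.0], 0.95)]
top oil [([236.0, 247.0], 0.48)]
top mug [([344.0, 144.0], 0.69), ([247.0, 175.0], 0.17)]
top can [([350.0, 275.0], 0.53)]
top screwdriver []
{'vfov': 49.89861951697532, 'cx': 274.1707500353233, 'cy': 207.15271286712326, 'xyz': array([0.4479496 , 1.06814226, 0.87993216]), 'orientation': array([-2.17785853, -0.02377378, -3.07687516])}
side w1_mid [([264.0, 225.0], 0.56)]
side scoop [([267.0, 204.0], 0.59)]
side scoop_lip [([290.0, 202.0], 0.66)]
side scoop_bar [([268.0, 181.0], 0.91), ([312.0, 279.0], 0.63)]
side hopper [([263.0, 333.0], 0.67)]
side hinge [([270.0, 302.0], 0.69)]
side case [([251.0, 248.0], 0.56)]
side deck [([251.0, 241.0], 0.74), ([276.0, 166.0], 0.55)]
side mat [([264.0, 204.0], 0.85)]
side cover [([267.0, 204.0], 0.59), ([276.0, 171.0], 0.58)]
side cover_grip []
side oil [([314.0, 278.0], 0.68), ([337.0, 205.0], 0.25)]
side mug [([208.0, 202.0], 0.75), ([261.0, 224.0], 0.34), ([228.0, 244.0], 0.26)]
side can [([336.0, 205.0], 0.58)]
side screwdriver [([313.0, 237.0], 0.71)]
```

View pics/top0.png

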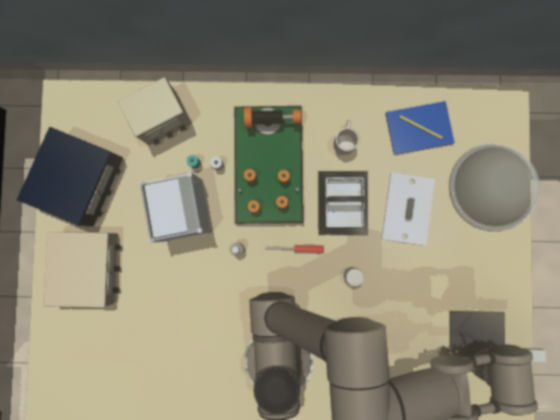

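View pics/side0.png

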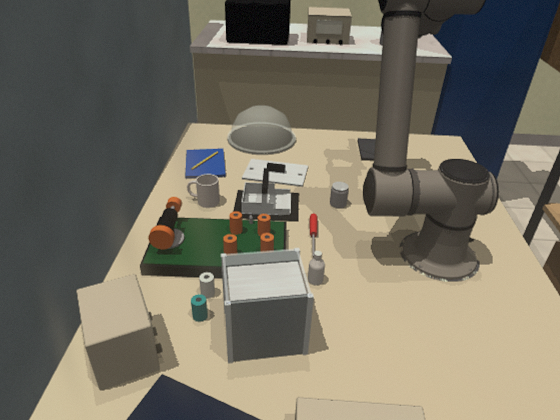

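The four orange weights stand on the green deck at about (250,175), (284,176), (254,207) and (283,202) in the top view. Other things that could be mistaken for them:
- the turquoise cylinder (193,161)
- the white cylinder (216,162)
- the orange gyroscope ends (248,117) and (297,117)

For the scoop's mat, the black plate at (478,335) is a look-alike. The scoop stands on the mat at (343,203). I'll check these in a close crop.

Run:
```python
from h import *
pic('top','c1.png',(135,95,150,155),3.8)
pic('top','c2.png',(225,140,215,130),3.7)
```

```text
(no output)
```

View pics/c1.png

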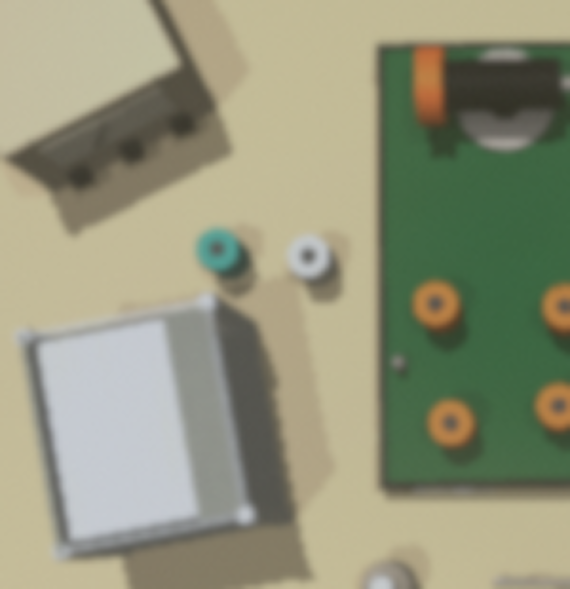

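View pics/c2.png

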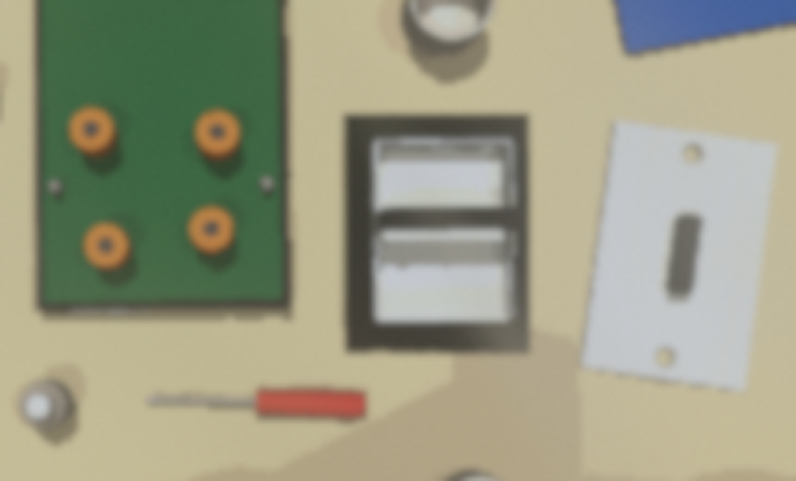

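The close crop confirms the choices: four orange weights, two studs at crop c2 (54,187) and (267,184), and the scoop with its lip towards the robot (low in the picture). The hopper's grey fixed strip is on the picture's right (world -y).

```bash
cat > meas.py <<'E'
from h import *
A=lambda u,v:(135+u/3.8,95+v/3.8)
B=lambda u,v:(225+u/3.7,140+v/3.7)
def P(f,pts,z): return np.array([ray('top',f(*p),z) for p in pts])
np.set_printoptions(precision=4,suppress=True)
print('studs',P(B,[(54,187),(267,184)],.066))
print('w',P(B,[(92,130),(218,132),(106,246),(212,230)],.1))
h=P(A,[(25,337),(207,300),(247,515),(63,552)],.19);print('hop',h,h.mean(0))
print('flapedge/strip', P(A,[(165,320),(200,515)],.186))
m=P(B,[(346,116),(527,116),(529,352),(346,352)],.003);print('mat',m,m.mean(0))
print('scoop back',P(B,[(372,140),(512,140)],.051),'lip',P(B,[(374,324),(510,324)],.012),'bar',P(B,[(375,217),(512,217)],.111))
print('cov',P(B,[(615,122),(777,145),(745,390),(582,367)],.008).mean(0),P(B,[(692,153),(665,358)],.008),'handle',P(B,[(688,214),(678,298)],.038))
print('oil',ray('top',(236,245),.1),'scr',ray('top',(310,249),.01))
E
python3 meas.py
python3 - <<'E'
from h import *
print(arm.current_ee_pos(),arm.current_tool_rot(),arm.current_contact_force(),arm.current_clock())
for p,r in [((0.4,-.14,.35),(np.pi,0,0)),((0.4,-.14,.35),(np.pi,0,np.pi/2)),((.4,-.14,.35),(np.pi,0,-np.pi/2)),((.4,.35,.5),(np.pi,0,0))]:
    print(p,r,ik(p,r))
E
```

```text
studs [[ 0.5641  0.137   0.066 ]
 [ 0.5703 -0.0527  0.066 ]]
w [[ 0.6114  0.1014  0.1   ]
 [ 0.6115 -0.0085  0.1   ]
 [ 0.5102  0.0868  0.1   ]
 [ 0.5258 -0.005   0.1   ]]
hop [[0.5675 0.4223 0.19  ]
 [0.5998 0.2774 0.19  ]
 [0.4289 0.24   0.19  ]
 [0.3968 0.3853 0.19  ]] [0.4983 0.3313 0.19  ]
flapedge/strip [[0.5836 0.3115 0.186 ]
 [0.4282 0.2783 0.186 ]]
mat [[ 0.6415 -0.1262  0.003 ]
 [ 0.6445 -0.294   0.003 ]
 [ 0.4259 -0.2974  0.003 ]
 [ 0.4227 -0.1293  0.003 ]] [ 0.5336 -0.2117  0.003 ]
scoop back [[ 0.6133 -0.1467  0.051 ]
 [ 0.6155 -0.2723  0.051 ]] lip [[ 0.4487 -0.154   0.012 ]
 [ 0.4511 -0.2783  0.012 ]] bar [[ 0.5388 -0.1452  0.111 ]
 [ 0.541  -0.2629  0.111 ]]
cov [ 0.5172 -0.434   0.008 ] [[ 0.612  -0.4451  0.008 ]
 [ 0.4229 -0.4206  0.008 ]] handle [[ 0.5528 -0.4334  0.038 ]
 [ 0.4768 -0.4245  0.038 ]]
oil [0.3857 0.1404 0.1   ] scr [ 0.3752 -0.1007  0.01  ]
[ 0.11960849 -0.5111989   0.40473173] [ 3.14144872e+00 -4.24832079e-06  2.29820418e-01] [0.64369983 0.32968269 0.23676099] 1.7
(0.4, -0.14, 0.35) (3.141592653589793, 0, 0) [-5.17942823e-01  2.17307856e-01  1.86738326e+00 -4.44089210e-16
  1.05690154e+00  1.05285350e+00]
(0.4, -0.14, 0.35) (3.141592653589793, 0, 1.5707963267948966) [-0.51794282  0.21730786  1.86738326  0.          1.05690154 -0.51794282]
(0.4, -0.14, 0.35) (3.141592653589793, 0, -1.5707963267948966) [-5.17942823e-01  2.17307856e-01  1.86738326e+00 -4.44089210e-16
  1.05690154e+00  2.62364983e+00]
(0.4, 0.35, 0.5) (3.141592653589793, 0, 0) [ 5.74588196e-01  2.99538740e-01  1.32403505e+00 -4.44089210e-16
  1.51801886e+00  2.14538452e+00]
```

```bash
cat >> h.py <<'E'
D=np.pi
SC=np.array([.534,-.212])
def go(x,y,z,yaw=0.,v=None):
    "grasp point to x,y,z tool down"
    p=[x,y,z+.155]; r=[D,0,yaw]
    arm.move_ptp(p,r) if v is None else arm.movel(p,r,v)
def orange(z=.1,box=(.45,.68,-.08,.16)):
    im=cams.get_image('top'); h=cv2.cvtColor(im,cv2.COLOR_RGB2HSV)
    m=cv2.inRange(h,(6,140,110),(20,255,255)); m=cv2.morphologyEx(m,cv2.MORPH_CLOSE,np.ones((5,5)))
    n,_,st,c=cv2.connectedComponentsWithStats(m)
    out=[]
    for i in range(1,n):
        if st[i,4]<25: continue
        X=ray('top',c[i],z)
        if box[0]<X[0]<box[1] and box[2]<X[1]<box[3]: out.append((*X[:2],int(st[i,4])))
    return np.array(out)
def take(wx,wy,lx,ly,zr):
    go(wx,wy,.22); move_gripper(.85); go(wx,wy,.083,v=.15)
    move_gripper(0,squeeze=50); o=arm.current_opening(); print('opening',o)
    go(wx,wy,.20,v=.2)
    X=SC-[lx,ly]; go(*X,.20,v=.35); go(*X,zr,v=.12)
    print('held',arm.current_opening(),arm.current_contact_force()); move_gripper(.58); arm.pause(.2); go(*X,.20,v=.2)
E
python3 - <<'E'
from h import *
np.set_printoptions(precision=4,suppress=True)
print(orange())
# check dump ik
H=np.array([.498,.331]);psi=1.788-D; s=np.array([np.cos(psi),np.sin(psi)])
for ph in (0,.85):
    th=.3+.88*ph; print(th)
print(ik([.53,.19,.312],(R.from_euler('z',psi)*R.from_euler('y',1.05)*R.from_euler('xyz',[D,0,-D/2])).as_euler('xyz')))
go(.45,-.05,.3)
W=orange(); print(W)
b=ray('top',finder.pinpoint('top','scoop_bar')[0]['location'],.097);print(b)
w=W[np.argmin(np.hypot(W[:,0]-.611,W[:,1]+.0085))]
take(w[0],w[1],-47,32,.07) if 0 else take(w[0],w[1],-.047,.032,.071)
print(arm.current_clock())
pic('top','p1.png',(225,140,215,130),3)
E
```

```text
[[  0.6118   0.1026 103.    ]
 [  0.6113  -0.0066 106.    ]
 [  0.5275  -0.0035 101.    ]
 [  0.5116   0.0877  96.    ]]
0.3
1.048
[-0.0091  0.5829  1.6272  1.0232  1.4297 -2.231 ]
[[  0.6117   0.1026 104.    ]
 [  0.6113  -0.0062 107.    ]
 [  0.5116   0.0877 100.    ]]
[ 0.5351 -0.2057  0.097 ]
opening 0.43230127103594884
held 0.43463747101082323 [-0.5259 -0.7381 -1.3691]
10.5
```

View pics/p1.png

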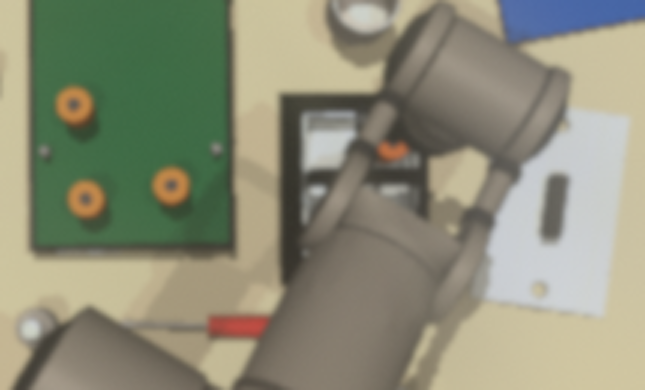

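The first weight is in the back of the scoop at crop (392,150), and the scoop hasn't moved. I'll go on with the next two.

Run:
```python
from h import *
np.set_printoptions(precision=4,suppress=True)
for loc,zr in [((-.047,-.032),.071),((.029,.032),.064)]:
    W=orange(); print(W); W=W[np.argsort(W[:,1])]
    take(W[0,0],W[0,1],*loc,zr)
go(.5,.1,.3)
print(orange()); print('scoop',orange(.06,(.4,.68,-.32,-.1)))
print(ray('top',finder.pinpoint('top','scoop_bar')[0]['location'],.097),arm.current_clock())
pic('top','p2.png',(225,140,215,130),3)
```

```text
[[  0.6119   0.1024 102.    ]
 [  0.5274  -0.0035 105.    ]
 [  0.5114   0.0874  99.    ]]
opening 0.43482709247421797
held 0.43569934352911144 [ 0.3262 -0.4479 -2.0379]
[[  0.6119   0.1024 102.    ]
 [  0.5115   0.0878  99.    ]]
opening 0.4321758831246142
held 0.4310613355041253 [ 0.1777  0.3486 -0.5888]
[[  0.662    0.1224 107.    ]]
scoop [[ 0.5831 -0.2448 68.    ]]
[ 0.5409 -0.2069  0.097 ] 26.2167
```

View pics/p2.png

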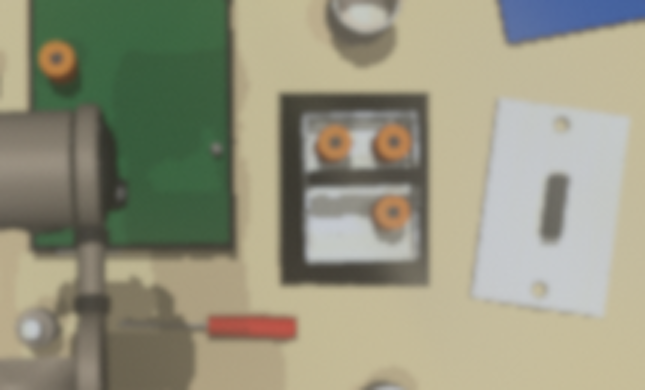

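Three weights now stand in the scoop. The last one was knocked to about (0.662, 0.122), crop (57,60), and still stands on the deck. I'll place it next, then grip the scoop.

```bash
cat >> h.py <<'E'
Rg=R.from_euler('xyz',[D,0,-D/2])
H=np.array([.498,.331]); PSI=1.788-D
def scoop_to(o,psi,th,v=None,gz=.092):
    S=R.from_euler('z',psi)*R.from_euler('y',th); p=np.asarray(o)+S.apply([-.005,0,gz+.155]); e=(S*Rg).as_euler('xyz')
    arm.move_ptp(p,e) if v is None else arm.movel(p,e,v)
def lip_pose(s,z,th):
    "scoop origin so that lip is at hopper (s,z)"
    S=R.from_euler('z',PSI)*R.from_euler('y',th); L=np.array([H[0]+s*np.cos(PSI),H[1]+s*np.sin(PSI),z])
    return L-S.apply([.083,0,.008])
E
python3 - <<'E'
from h import *
np.set_printoptions(precision=4,suppress=True)
W=orange(); print(W)
take(W[0,0],W[0,1],.029,-.032,.064)
go(.5,.1,.3)
print('deck',orange()); print('scoop',orange(.06,(.4,.68,-.32,-.1)))
print(arm.current_clock())
pic('top','p3.png',(225,140,215,130),3)
E
```

```text
[[  0.6619   0.1226 106.    ]]
opening 0.4296048114283198
held 0.43053984026485115 [-0.4501  0.2227 -1.6349]
deck []
scoop [[ 0.5809 -0.1756 53.    ]
 [ 0.58   -0.2419 72.    ]
 [ 0.5051 -0.1771 67.    ]]
34.6083
```

View pics/p3.png

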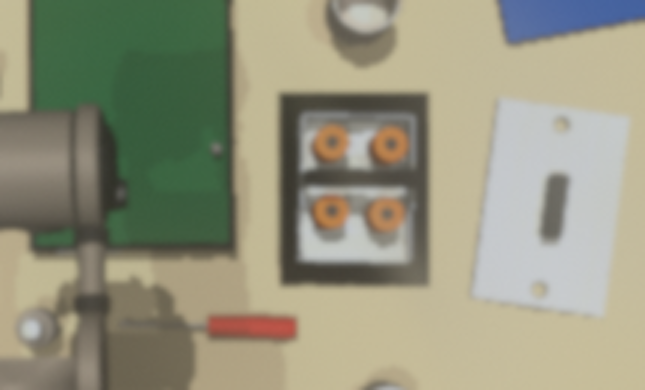

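All four weights stand in the scoop, at crop (332,143), (391,145), (330,212) and (386,214). The scoop has shifted about 6 mm towards +y. I'll check that the pour is reachable, then grip, lift and carry.

```bash
cat >> h.py <<'E'
def way(ph,r=.07): # lip on the flap at radius r, flap angle ph
    return -.07+r*np.cos(ph), .186-r*np.sin(ph), .32+.9*max(ph,0)
E
python3 - <<'E'
from h import *
np.set_printoptions(precision=3,suppress=True)
def q(o,psi,th):
    S=R.from_euler('z',psi)*R.from_euler('y',th); return ik(np.asarray(o)+S.apply([-.005,0,.247]),(S*Rg).as_euler('xyz'))
print(q([.534,-.206,.003],D,0)); print(q([.45,0,.27],D*.75,0))
a=lip_pose(way(0)[0],.27,.0); print(a,q(a,PSI,0))
for ph in (-.1,.2,.5,.9):
    s,z,th=way(ph); print(ph,q(lip_pose(s,z,th),PSI,th))
scoop_to([.534,-.206,.09],D,0)
move_gripper(.5); scoop_to([.534,-.206,.003],D,0,.1)
move_gripper(0,squeeze=120); print('grip',arm.current_opening(),arm.current_gripper_force())
scoop_to([.534,-.206,.10],D,0,.08); print(arm.current_opening(),arm.current_contact_force(),arm.current_clock())
scoop_to([.50,-.15,.27],D,0,.15)
pic('side','s1.png',(140,20,280,260),2.2)
E
```

```text
[-0.498  0.596  1.572  0.     0.974 -0.498]
[-0.177  0.14   1.485 -0.     1.516  0.608]
[0.48  0.412 0.262] [ 0.596  0.513  0.975  0.     1.654 -1.192]
-0.1 [ 0.4    0.433  1.285  0.321  1.373 -1.444]
0.2 [ 0.282  0.421  1.396  0.516  1.324 -1.635]
0.5 [ 0.122  0.454  1.52   0.79   1.347 -1.923]
0.9 [-0.032  0.596  1.633  1.075  1.486 -2.264]
grip 0.19285478082226287 117.04952359199524
0.19185931446027576 [ 0.419  0.362 -7.274] 39.4667
```

View pics/s1.png

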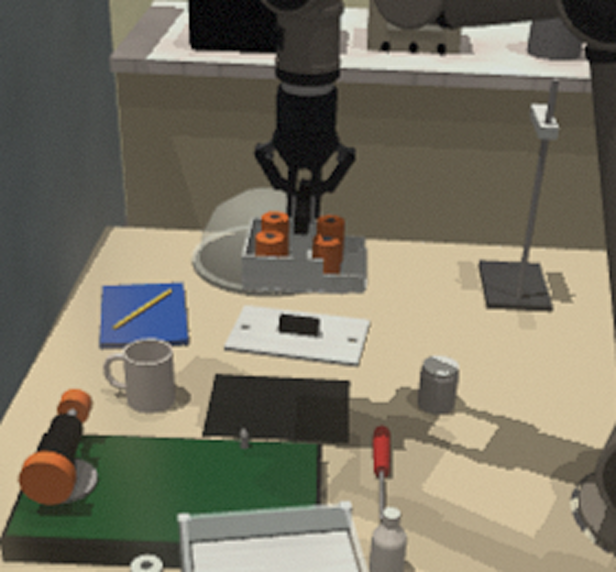

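The scoop is held level and all four weights are in it, at crop (270-330, 220-250). Now I'll carry it over the hopper.

Run:
```python
from h import *
np.set_printoptions(precision=3,suppress=True)
s,z,th=way(0)
scoop_to(lip_pose(s,.28,0),PSI,0)
print(arm.current_opening(),arm.current_contact_force(),arm.current_ft_torque())
scoop_to(lip_pose(s,.215,.32),PSI,.32,.08)
print(arm.current_opening(),arm.current_contact_force(),arm.current_ft_torque(),arm.current_clock())
a=cams.get_image('side')[150:400,170:390,::-1];b=cams.get_image('top')[120:290,110:290,::-1]
cv2.imwrite('pics/d1.png',np.hstack([cv2.resize(a,(440,500)),cv2.resize(b,(360,340)) if 0 else cv2.resize(cv2.copyMakeBorder(b,0,0,0,0,0),(360,500))]))
```

```text
0.19663429464791055 [-0.783 -0.356 -7.754] [-0.042 -0.04   0.079]
0.19245646287845972 [-0.237  0.224 -7.864] [-0.643 -0.184  0.026] 44.25
```

View pics/d1.png

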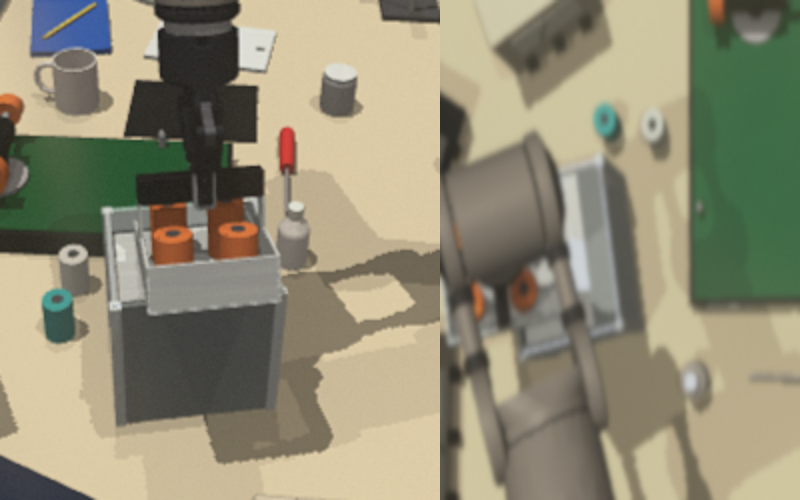

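```bash
python3 - <<'E'
from h import *
np.set_printoptions(precision=1,suppress=True)
s,z,th=way(0); o=lip_pose(s,.215,.32); S=R.from_euler('z',PSI)*R.from_euler('y',.32)
P=lambda L:proj('side',o+S.apply(L))
off=np.array([170,150])
print('back top corners',(P([[-.08,.062,.048],[-.08,-.062,.048],[-.08,.062,0],[-.08,-.062,0]])-off)*2)
Hx=R.from_euler('z',1.788)
X=Hx.apply([[.078,.09,.19],[.078,-.09,.19],[-.078,.09,.19],[-.078,-.09,.19],[.078,.09,0],[.078,-.09,0]])+[*H,0]
print('hopper',(proj('side',X)-off)*2)
E
python3 - <<'E'
import cv2
im=cv2.imread('pics/d1.png')[170:430,80:310]
cv2.imwrite('pics/d1z.png',cv2.resize(im,None,fx=2.3,fy=2.3,interpolation=cv2.INTER_CUBIC))
E
```

```text
back top corners [[146.4 265.5]
 [281.2 253.3]
 [148.8 313.3]
 [281.3 300.3]]
hopper [[286.4 288.4]
 [114.8 304.9]
 [257.4 193.8]
 [105.7 206.1]
 [274.6 403.7]
 [120.7 421.3]]
```

View pics/d1z.png

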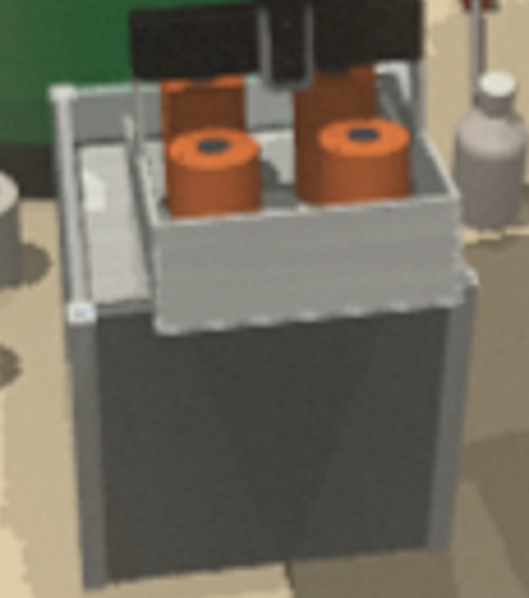

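The projected scoop and hopper corners match the picture to within 1–2 px (about 1 mm), so the apparent offset is only perspective. I'll pour.

Run:
```python
from h import *
np.set_printoptions(precision=2,suppress=True)
for ph in (-.05,.15,.3,.45,.6,.75,.9):
    s,z,th=way(ph); scoop_to(lip_pose(s,z,th),PSI,th,.15)
    print(ph,arm.current_contact_force(),arm.current_opening())
arm.pause(.6)
print(arm.current_contact_force(),arm.current_ft_torque(),arm.current_clock())
a=cams.get_image('side')[150:400,170:390,::-1];b=cams.get_image('top')[120:290,110:290,::-1]
cv2.imwrite('pics/d2.png',np.hstack([cv2.resize(a,(440,500)),cv2.resize(b,(360,500))]))
```

```text
-0.05 [-1.17  0.6  -5.73] 0.1916115804920717
0.15 [ 0.11 -1.08 -4.65] 0.19413648604478365
0.3 [-0.7  -2.13 -3.67] 0.1928159523436282
0.45 [-0.12  4.21 -5.4 ] 0.19160784176395648
0.6 [ 0.68  1.5  -4.04] 0.19468079089487167
0.75 [ 1.47 -3.4  -1.86] 0.19277984513017282
0.9 [ 0.63 -4.23 -2.06] 0.1913732248948975
[ 1.99 -2.19 -0.6 ] [-1.05 -0.53 -0.29] 47.5833
```

View pics/d2.png

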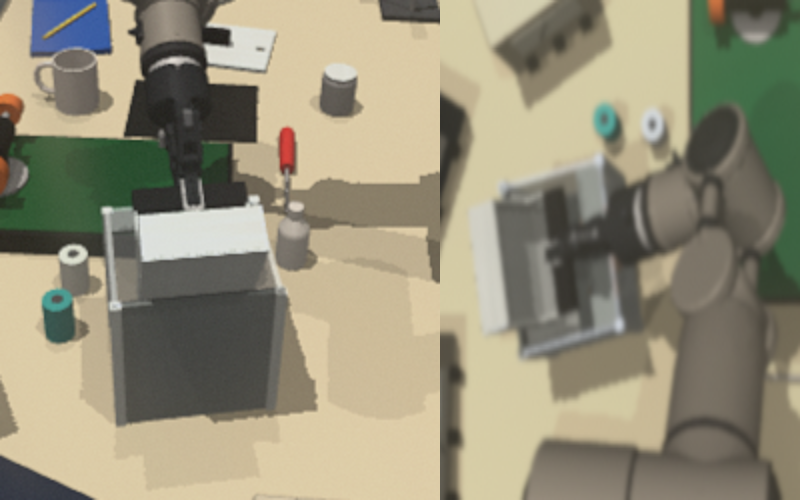

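The scoop holds the flap open and no orange shows in it. The force agrees: scoop weight less the flap's push. I'll make one small wiggle, then back out the way it came in.

Run:
```python
from h import *
np.set_printoptions(precision=2,suppress=True)
for ph in (1.0,.85,1.0):
    s,z,th=way(ph); scoop_to(lip_pose(s,z,th),PSI,th,.15)
arm.pause(.3)
for ph in (.8,.6,.4,.2,-.1):
    s,z,th=way(ph); scoop_to(lip_pose(s,z,th),PSI,th,.15)
s,z,th=way(0)
scoop_to(lip_pose(s,.28,0),PSI,0,.15)
print(arm.current_contact_force(),arm.current_opening(),arm.current_clock())
scoop_to([.50,-.12,.27],D,0)
print(arm.current_contact_force(),arm.current_ft_torque(),arm.current_opening(),arm.current_clock())
a=cams.get_image('side')[150:400,170:390,::-1];b=cams.get_image('top')[130:270,130:370,::-1]
cv2.imwrite('pics/d3.png',np.hstack([cv2.resize(a,(330,375)),cv2.resize(b,(460,375))]))
```

```text
[-0.19 -0.32 -2.74] 0.1890050941128926 52.2333
[-0.7  -1.31 -3.09] [ 0.03 -0.02 -0.04] 0.19504886128115503 54.175
```

View pics/d3.png

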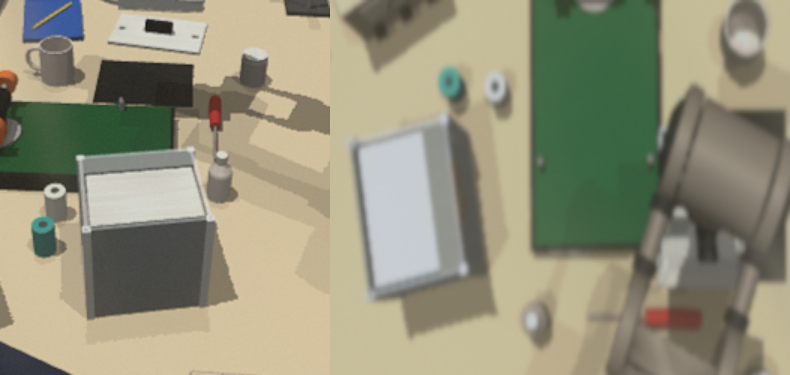

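The flap is shut, the hopper shows orange inside through its side, and the scoop is empty (2.7 N). Now I'll set the scoop back on its mat and measure the cover, deck and studs.

```bash
cat >> h.py <<'E'
def sat():
    pass
def rect(cam,mask,z):
    cs,_=cv2.findContours(mask,cv2.RETR_EXTERNAL,cv2.CHAIN_APPROX_NONE); c=max(cs,key=cv2.contourArea)[:,0]
    X=np.array([ray(cam,p,z)[:2] for p in c],np.float32); return cv2.minAreaRect(X*1000)
def stud(cam,X0,z=.056,n=7):
    im=np.mean([cams.get_image(cam).astype(float) for _ in range(3)],0)
    u,v=np.round(proj(cam,[*X0,z])).astype(int); w=im[v-n:v+n+1,u-n:u+n+1]
    m=w[...,0]-.5*w[...,1]; m=m-np.median(m); m[m<.35*m.max()]=0
    n_,l=cv2.connectedComponents((m>0).astype(np.uint8)); yy,xx=np.mgrid[-n:n+1,-n:n+1]
    k=max(range(1,n_),key=lambda i:m[l==i].sum()); m=m*(l==k)
    c=[u+(m*xx).sum()/m.sum(),v+(m*yy).sum()/m.sum()]; return np.array(c),ray(cam,c,z),int((m>0).sum())
E
python3 - <<'E'
from h import *
np.set_printoptions(precision=4,suppress=True)
scoop_to([.534,-.212,.03],D,0,.15); scoop_to([.534,-.212,.004],D,0,.05)
print(arm.current_contact_force()); move_gripper(.5); arm.pause(.2); scoop_to([.534,-.212,.12],D,0,.12)
arm.move_ptp([.36,-.12,.5],[D,0,D/2])
im=cams.get_image('top'); h=cv2.cvtColor(im,cv2.COLOR_RGB2HSV)
g=cv2.inRange(h,(55,70,20),(90,255,160)); print('deck',rect('top',g,.04))
m=cv2.inRange(h,(0,0,150),(180,42,255)); m[:, :372]=0; m[:,445:]=0; m[:165]=0; m[260:]=0; print('cover',rect('top',m,.008))
for X in [(.565,.137),(.570,-.053)]:
    print('top',stud('top',X),'side',stud('side',X))
r=finder.pinpoint('top','cover_grip'); print([ray('top',x['location'],.038) for x in r[:2]])
print('scoop',ray('top',finder.pinpoint('top','scoop_bar')[0]['location'],.097),arm.current_clock())
t=im[130:270,225:445,::-1]; s=cams.get_image('side')[150:290,140:340,::-1]
cv2.imwrite('pics/e1.png',np.vstack([cv2.resize(t,(440*1,280)),cv2.resize(s,(440,308))]))
cv2.imwrite('pics/e1.png',np.vstack([cv2.resize(t,(468,298),interpolation=2),cv2.resize(s,(468,300),interpolation=2)]))
E
```

```text
[-3.9058  2.7812  4.5809]
deck ((659.830078125, 46.44877624511719), (381.82550048828125, 215.60081481933594), 1.4878987073898315)
cover ((519.358154296875, -432.03875732421875), (158.3774871826172, 237.86178588867188), 82.35733795166016)
top (array([233.7323, 191.0174]), array([0.5632, 0.1575, 0.056 ]), 45) side (array([246.9948, 265.8645]), array([0.56  , 0.1663, 0.056 ]), 19)
top (array([303.2203, 190.0145]), array([ 0.5707, -0.073 ,  0.056 ]), 45) side (array([252.7699, 211.9038]), array([ 0.5705, -0.0844,  0.056 ]), 41)
[array([ 0.5207, -0.4459,  0.038 ])]
scoop [ 0.5354 -0.2028  0.097 ] 60.2083
```

View pics/e1.png

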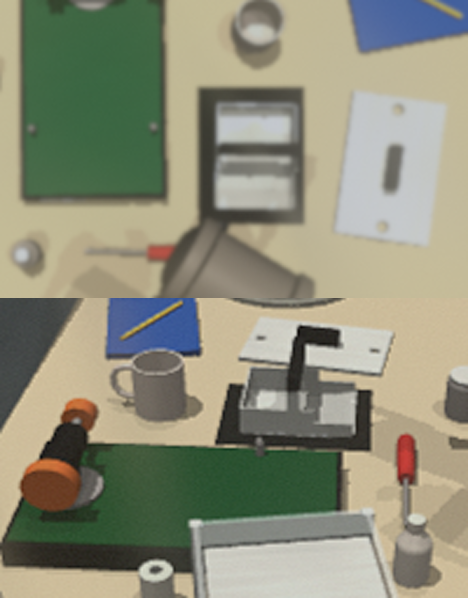

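The scoop stands on its mat in the upper picture. The studs are at (31,128) and (154,127) there, and the cover's holes at (398,109) and (382,226). I'll refine the studs and holes numerically, then take the cover.

```bash
cat > fine.py <<'E'
from h import *
np.set_printoptions(precision=4,suppress=True)
ims=np.mean([cams.get_image('top').astype(float) for _ in range(4)],0)
def cen(X0,z,sign,n):
    u,v=np.round(proj('top',[*X0,z])).astype(int); w=ims[v-n:v+n+1,u-n:u+n+1]
    m=sign*(w[...,0] if sign>0 else w[...,2]); m=m-np.median(m); m[m<.3*m.max()]=0
    n_,l=cv2.connectedComponents((m>0).astype(np.uint8)); k=max(range(1,n_),key=lambda i:m[l==i].sum()); m=m*(l==k)
    yy,xx=np.mgrid[-n:n+1,-n:n+1]; c=(u+(m*xx).sum()/m.sum(),v+(m*yy).sum()/m.sum()); return ray('top',c,z)[:2],int((m>0).sum()),c
for n in (3,4): 
    for X in [(.565,.137),(.570,-.053)]: print('stud',n,*cen(X,.058,1,n))
for n in (4,5):
    for X in [(.612,-.4451),(.4229,-.4206)]: print('hole',n,*cen(X,.005,-1,n))
E
python3 fine.py
```

```text
stud 3 [0.5677 0.1391] 13 (np.float64(239.2547603414314), np.float64(189.69205515430073))
stud 3 [ 0.5743 -0.0511] 13 (np.float64(296.6633431085044), np.float64(188.7648093841642))
stud 4 [0.5678 0.139 ] 13 (np.float64(239.26306084818685), np.float64(189.68715427166563))
stud 4 [ 0.5739 -0.051 ] 15 (np.float64(296.6104905293832), np.float64(188.87226809130647))
hole 4 [ 0.6143 -0.4458] 22 (np.float64(412.0011811023622), np.float64(180.8051181102362))
hole 4 [ 0.4257 -0.4208] 24 (np.float64(404.54946466809423), np.float64(235.93104925053532))
hole 5 [ 0.6142 -0.4457] 27 (np.float64(411.9704069050555), np.float64(180.81442663378544))
hole 5 [ 0.4255 -0.4208] 26 (np.float64(404.5382750259785), np.float64(235.97332871492898))
```

Run:
```python
from h import *
np.set_printoptions(precision=2,suppress=True)
C=(.5200,-.4333); ya=-.132
go(*C,.15,ya); move_gripper(.5); go(*C,.029,ya,.1)
print(arm.current_contact_force())
move_gripper(0,squeeze=100); print('grip',arm.current_opening())
go(*C,.12,ya,.1); print(arm.current_opening(),arm.current_contact_force())
go(.5,-.2,.28,.7); 
T=(.5710,.0440); yb=.031+D/2
go(*T,.20,yb); print(arm.current_opening(),arm.current_contact_force())
go(*T,.075+.029,yb,.1); f0=arm.current_contact_force(); print(f0,arm.current_clock())
for z in (.066,.062,.058,.054,.05,.046,.042,.040):
    go(*T,z+.029,yb,.03); f=arm.current_contact_force(); print(z,f,arm.current_ft_torque())
    if abs(f[2]-f0[2])>6: break
pic('side','f1.png',(140,150,240,160),3.2)
```

```text
[-1.24 -0.05  0.64]
grip 0.1932650689180656
0.18989801759102323 [-0.41  1.04 -4.36]
0.19308985830480738 [-0.57 -1.29 -3.64]
[-0.24  0.64 -3.68] 68.175
0.066 [ 0.47  0.18 -3.89] [ 0.01 -0.04 -0.01]
0.062 [-0.38 -0.07 -4.63] [ 0.01 -0.02 -0.03]
0.058 [-0.04 -0.52 -3.79] [-0.04  0.02  0.02]
0.054 [ 0.   -0.03 -3.82] [ 0.04 -0.02  0.02]
0.05 [-0.12  0.19 -4.14] [ 0.07  0.09 -0.  ]
0.046 [-0.96 -0.15 -4.73] [ 0.02 -0.03  0.01]
0.042 [ 0.36 -0.39 -4.28] [ 0.02  0.   -0.02]
0.04 [-2.94  0.54  6.25] [0.03 0.5  0.02]
```

The plate went down freely over both studs and met the deck at 40 mm. I'll release, retreat and check everything.

Run:
```python
from h import *
np.set_printoptions(precision=3,suppress=True)
T=(.5710,.0440); yb=.031+D/2
move_gripper(.5); arm.pause(.2); go(*T,.25,yb,.12); arm.move_ptp([.36,-.12,.5],[D,0,D/2]); arm.pause(.5)
print('scoop',ray('top',finder.pinpoint('top','scoop_bar')[0]['location'],.097),arm.current_contact_force(),arm.current_clock())
t=cams.get_image('top')[130:270,130:390,::-1]; s=cams.get_image('side')[150:370,140:340,::-1]
cv2.imwrite('pics/g1.png',np.hstack([cv2.resize(t,(420,226),interpolation=2) if 0 else cv2.copyMakeBorder(cv2.resize(t,(420,226),interpolation=2),0,192,0,0,0),cv2.resize(s,(380,418),interpolation=2)]))
```

```text
scoop [ 0.532 -0.216  0.097] [-1.398  0.121  0.638] 74.5
```

View pics/g1.png

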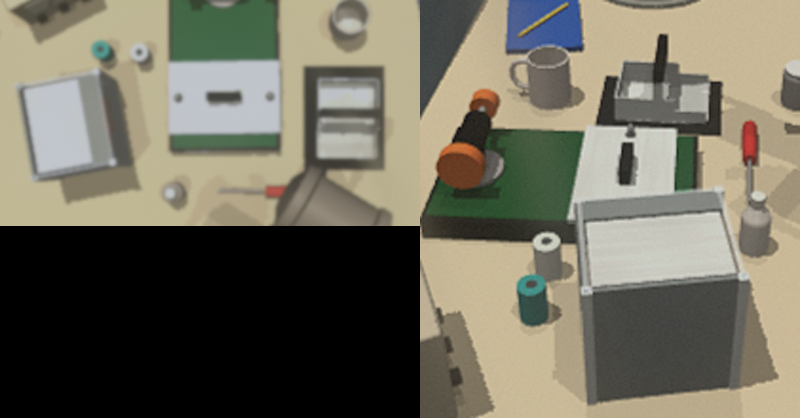

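The cover lies flat over both studs at (179,97) and (270,97). The scoop is upright on its mat, the flap is shut, and the other things stand where they were. I'll hand in.

```bash
python3 -c "
from h import *
print(job.hand_in())"
```

```text
the job is handed in; nothing more can be done
None
```

I handed the job in at about 75 s of the 210 s limit, but it returned no verdict: all four weights went into the hopper in one pour and the flap is shut, the empty scoop is upright on its mat, and the cover plate lies flat over both studs.

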